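# Release a battery pack from a sloping charger and ease it down

## Robot

A 7-joint arm with a two-finger parallel gripper is mounted at the origin on a cart in front of the work surface, level with it; the furniture and walls round the work are solid. World frame = base frame: x ahead of the robot, y to its left, z up, the work surface at z = 0. Lengths are in m, angles in rad, forces in N, time in s.
With the tool pointing down it reaches from about 0.425 to 0.925 m from the base axis. Payload 6.8 kg.
Tool frame: the origin (TCP) lies at the very end of the fingers, on their centre line; the grasp point (between the pads) lies 19 mm behind it; z points along the fingers, y is the line along which they close (so a half turn about z gives the same grasp; the last joint's range is limited). The gripper opens to 85 mm and grips with 20 to 120 N. Pads are 22 mm wide; open, the fingers measure 114 mm over their backs; the gripper's body (76 mm by 85 mm) begins 54 mm behind the grasp point. The pads swing forward as they close: fully open they stand 13 mm farther back than shut.
Start: joints at [1.013, 0.477, 0.022, 1.555, -0.011, 1.109, -0.083], TCP at [0.293, -0.608, 0.198] pointing down, gripper open.
Joint ranges: [-2.96, 2.96], [-0.34, 2.1], [-1.41, 1.46], [0.24, 2.44], [-1.37, 4.51], [0.17, 1.92], [-2.96, 2.96]. Speed limits (rad/s): [2.39, 2.39, 3.14, 3.14, 3.14, 3.14, 3.14].

## Interface

Orientations are given as a unit quaternion [w, x, y, z].
In Python, from station import telemetry, viewer, job, search_frame, cut_out gives the robot as it stands. The module is installed in compiled form; this text tells all that it offers.
- The arm moves only by the shell command python3 -m crank 'ROWS' [FORCE]. ROWS is JSON, a list of rows, each an object with "delta_rot": the turn, a rotation vector about the tool's x, y, z in degrees, a list of three; "xyz": the shift along the tool's x, y, z in m, a list of three; "fingers": the gripper command: -1 is fully open, 1 is shut, values between are in proportion. In form: [{"delta_rot": [ax, ay, az], "xyz": [dx, dy, dz], "fingers": fingers}, ...]. A call has 1 to 10 rows; each row is the pose to reach, as a shift and turn from the pose commanded when the call began, along the tool's axes at that moment; what a row does not reach only later rows make up. A row lasts 1/10 s, in which the tool goes at most 50 mm and 8.59 degrees, less where a joint would pass 70% of its speed; a pose out of reach is approached as far as the arm can. A call with a gripper value outside its range is refused whole. The fingers move at their own pace and stop on an object; FORCE is the grip in N (left out, the last holds). Time passes only in rows, so rows that repeat a pose let the fingers close. It gives the time, the measured TCP pose, the force, the opening and the grip force at its end, in the units of the state.
- telemetry.get_obs(): the state, without advancing time (a new reading comes with each control period).
- viewer.read_camera(name): name is "side" or "top" or "wrist"; returns a dict with "img" (384x512x3 uint8, red, green, blue), "fx", "fy", "cx", "cy" (pixels), "origin" and "rotation" of the camera in the world. Camera axes: x right, y up, looking along -z (the intrinsics and any distortion apply to the point x, -y, -z); pixel columns grow to the right and rows downward; lengths in m; the calibration is good to about 2 mm. A picture is of the moment at which its call begins. There is no depth.
- job.hand_in(): hands the job in; it is judged then, once.
Trained networks look in the newest picture that a camera, given by its name, has taken for a name from the list of things; names that differ only in an ending like _2 or _b are one class to them, and where a whole thing is asked for, a point or a joint stands for the part that bears it (a point fixed in the world has none). Each returns a list of dicts, best first, with "score" (0 to 1); they miss things now and then, are a little off and sometimes report something else, mostly with a low value. They report only what shows in the picture. A call takes as long as a camera call.
- search_frame(camera, thing): "pixel" ([column, row] in pixels, amid what is visible of it).
- cut_out(camera, thing): "pixels" (384x512 bool, what is visible of it) and "pixel" ([column, row] in pixels, amid what is visible of it).
The state is a dict: "t": time; "q": joint angles; "joint_vel": joint speeds; "joint_torque": joint torques, N m; "eef_pos": TCP position; "tool_rot": TCP orientation; "contact_force": force on the tool from outside, world axes, zero at the start; "torque": the same for the moment, N m; "gripper_width": opening from 0.0 (shut) to 1.0 (fully open); "grasp_force": force on a finger pad.
Only numpy, scipy, OpenCV 4.12 (cv2) and the standard library are available. Lean on these libraries where they do the work, as an engineer would, in place of code of your own. Each camera call takes 0.05 s, during which the arm holds its last target. There are 200 camera calls.

## Task

Take the battery pack off the sloping charger: press the release key beside it down with one finger while the other finger already stands just below the pack, so that the pack is caught and held still right after it pops free. Then let the pack slide down slowly against that finger, which passes out through the gap between the two stops, until the pack rests on its rails against both stops, and take the hand away. The pack must never run down the slope on its own or be lifted, and the things lying around stay where they are.

Things in the scene. Friction and masses are not known exactly. Their poses are not given: they have to be found in the camera images.
- dock: The charger: grey wedge-shaped housing fixed to the bench, 220 mm long, 98 mm wide; its upper face slopes 24 degrees down towards its own -x. Origin on the bench below the middle of the latched pack; x level, pointing to the upper end, y to the left seen from the lower end, z up. The lower end (x = -0.15, stops to -0.17) faces the robot, turned by up to 0.35 rad; back wall at x = 0.04 to 0.08.
- shoe: The sloping shoe on the charger, fixed. Origin on its floor under the middle of the latched pack, 83 mm above the bench; x points up the slope (24 degrees above level), y as the charger's, z square to the slope. Two slippery rails, 17 mm high, at y = -0.039 to -0.027 and 0.027 to 0.039, carry the pack.
- stop_gap (a point): Point midway between the two padded stops at the lower end, in the plane of their pads, 35 mm above the shoe's floor (z square to the slope). The stops stand on the rails 26 to 44 mm either side of it, up to 40 mm above the floor, 10 mm thick; the 52 mm gap between them is open to the front, for a finger.
- pack_mid (a point): Middle of the body of the black, loose battery pack (0.5 to 0.7 kg): 115 mm along the slope, 76 mm wide, 36 mm thick, with an 85 x 50 x 17 mm terminal block under it between the rails. In the shoe's frame (0, 0, 0.035) while latched, about (-0.098, 0, 0.035) against the stops. Once free it slides down by itself; leaning on a finger it pushes with about 1 N.
- pack_edge (a point): Middle of the upper edge of the pack's lower end face, the part that first meets an upright finger in its way. While latched at x = -0.074 in the charger's frame, 108 mm above the bench; the lower edge of that face at x = -0.059, 75 mm above the bench.
- key_top (a point): Middle of the top of the release key: black, 27 x 24 mm, parallel to the slope, in a grey pod beside the shoe at (-0.100, 0.062) in the charger's frame; top 82 mm above the bench when up, pod rim 19 mm lower. At the same x and y = 0 a second finger stands in front of the latched pack, clear of it by 26 mm to the finger's middle; the shoe's floor there is 38 mm above the bench.
- release (a joint): Travel of the release key, m, down square to the slope (it shifts 4 mm up-slope on the way): 0 up, 0.011 fully down; springs back up. About 2 N to start, 4 N fully down; the pack comes free at about 0.008.
- kicker (a joint): Travel of the sprung plunger behind the pack, m: about 0.001 while the pack is latched, 0.010 after it has kicked the pack (force 1.2 falling to 0.3 N). The pack goes on sliding and gathers speed: 0.3 m/s after 20 mm, about 0.55 m/s at the stops, unless something stands in its way.
- spanner: small double-ended spanner, 26 x 149 x 9 mm, lying flat beside the charger on the release-key side; a bystander; origin at the centre of its underside
- sanding_block: brown sanding block, 62 x 98 x 29 mm, lying beside the charger on the side without the key; a bystander; origin at the centre of its underside
- screwdriver_yellow: screwdriver with a yellow handle, 187 mm long, lying flat; a bystander; origin at the centre of its underside
- oak_block: oak offcut, 45 x 110 x 38 mm; a bystander; origin at the centre of its underside
- jar_0: dark screw-top jar, 64 mm across, 96 mm tall; a bystander; origin at the centre of its underside
- solder_spool: spool of solder, 54 mm across, 37 mm tall; a bystander; origin at the centre of its underside
- tape_roll_black: roll of black tape lying flat, 64 mm across, 19 mm tall; a bystander; origin at the centre of its underside

How it is judged:
On the way, in this order (a step that is already met when the one before it is completed fails the run):
1. the release key is pressed down by a finger (value of joint release above 0.006 m and contact force between the fingers and dock above 0.5 N).
2. the popped pack is caught by a finger: 5 to 50 mm down the slope, still, touching the finger (x of pack_mid in the frame of shoe between -0.05 and -0.005 m and contact force between the fingers and pack above 0.2 N and linear speed of pack below 0.03 m/s), for 0.3 s.
At the end, for the whole second after the job is handed in: The pack lies on its rails against the stops (within 4 mm of them along the slope, 6 mm sideways, 4 mm in height), at rest, and the release key has sprung back up (within 3 mm) (x of pack_mid in the frame of shoe below -0.094 m and y of pack_mid in the frame of shoe between -0.006 and 0.006 m and z of pack_mid in the frame of shoe between 0.031 and 0.039 m and linear speed of pack below 0.02 m/s and value of joint release below 0.003 m); the robot touches nothing.
It fails at once if the pack runs away down the slope (faster than 0.42 m/s) (linear speed of pack above 0.42 m/s).
It fails at once if the pack is lifted off its rails (by more than 12 mm) (z of pack_mid in the frame of shoe above 0.047 m).
It fails at once if the pack is pushed with more than 25 N (contact force between the fingers and pack above 25 N).
It fails at once if a bystander is moved by more than 25 mm (distance of any of spanner, sanding_block, screwdriver_yellow, oak_block, jar_0, solder_spool, tape_roll_black from where it was at the start of the episode above 0.025 m).
It also fails if it takes over 32 s, if anything falls off the work surface, if the arm or the gripper's body presses on something with over 40 N, if the wrist force passes 120 N, or if a joint passes its speed limit or range.

## Working session

There is one attempt and no reset: what is moved stays moved. The work goes in short steps, Python scripts to look and compute and a shell command to move; the robot and the scene stay as the last step left them, time stands still between calls to the robot, and variables do not carry over. Pictures are saved under pics/ and viewed, at most 10 in all, crops included, and the job is handed in when it is done.

```bash
mkdir -p pics; cat > h.py <<'E'
import numpy as np,cv2
from scipy.spatial.transform import Rotation as R
from station import telemetry,viewer,job,search_frame,cut_out
def ray(c,p):
    d=np.array(c["rotation"])@np.array([(p[0]-c["cx"])/c["fx"],-(p[1]-c["cy"])/c["fy"],-1]); return np.array(c["origin"]),d/np.linalg.norm(d)
def at_z(c,p,z):
    o,d=ray(c,p); return o+d*(z-o[2])/d[2]
def proj(c,X):
    v=np.array(c["rotation"]).T@(np.array(X)-c["origin"]); return c["cx"]-c["fx"]*v[0]/v[2],c["cy"]+c["fy"]*v[1]/v[2]
def tri(cs,ps):
    A=np.zeros((3,3));b=np.zeros(3)
    for c,p in zip(cs,ps):
        o,d=ray(c,p);M=np.eye(3)-np.outer(d,d);A+=M;b+=M@o
    return np.linalg.solve(A,b)
E
python3 - <<'E'
from h import *
o=telemetry.get_obs();print(o["t"],o["eef_pos"],o["tool_rot"],o["gripper_width"])
ims=[];C={}
for n in ("top","side"):
    c=viewer.read_camera(n);C[n]=c;ims.append(c["img"]);print(n,c["fx"],c["cx"],c["cy"],c["origin"],np.round(c["rotation"],3).tolist())
    cv2.imwrite(f"pics/{n}0.png",cv2.cvtColor(c["img"],cv2.COLOR_RGB2BGR))
    for t in ("dock","pack_mid","key_top","pack_edge","stop_gap","jar_0","spanner","sanding_block","screwdriver_yellow","oak_block","solder_spool"):
        print(n,t,[(np.round(r["pixel"],1).tolist(),round(r["score"],2)) for r in search_frame(n,t)[:2]])
print(telemetry.get_obs()["t"])
E
```

```text
0.0 [ 0.29319044 -0.60727824  0.19722638] [-8.74376023e-04  9.74815727e-01  2.23010027e-01 -2.49904916e-04] 0.9984232975575621
top 346.5519249805925 251.0369455237355 194.41474864022965 [ 0.32381659 -0.00411273  1.15719308] [-0.694, -0.067, 0.057, 0.714]
top dock [([251.9, 185.4], 0.74)]
top pack_mid [([253.7, 160.0], 0.78)]
top key_top [([153.3, 190.8], 0.26)]
top pack_edge [([254.2, 161.0], 0.68)]
top stop_gap [([257.9, 137.3], 0.8), ([368.2, 156.7], 0.56)]
top jar_0 [([359.6, 198.5], 0.72)]
top spanner [([207.9, 199.5], 0.56)]
top sanding_block [([294.7, 171.3], 0.58), ([230.6, 181.4], 0.43)]
top screwdriver_yellow [([309.2, 241.7], 0.85)]
top oak_block [([367.4, 159.7], 0.87)]
top solder_spool [([334.9, 215.7], 0.77), ([256.4, 136.8], 0.42)]
side 419.16511691334705 254.79100583934667 195.3748360823467 [1.00699383 0.5537487  1.01695624] [0.319, 0.115, 0.312, 0.888]
side dock [([237.9, 231.1], 0.72)]
side pack_mid [([227.1, 209.5], 0.75)]
side key_top [([269.5, 224.8], 0.68)]
side pack_edge [([233.2, 213.8], 0.96), ([223.9, 153.0], 0.38)]
side stop_gap [([216.5, 218.4], 0.78)]
side jar_0 [([198.7, 137.4], 0.74), ([235.5, 232.5], 0.43)]
side spanner [([302.7, 248.9], 0.59), ([206.1, 190.8], 0.23)]
side sanding_block [([204.3, 193.0], 0.62)]
side screwdriver_yellow [([262.9, 162.1], 0.65)]
side oak_block [([154.2, 160.4], 0.95)]
side solder_spool [([222.4, 148.4], 0.68), ([213.4, 217.9], 0.65)]
1.2
```

```bash
python3 - <<'E'
import cv2,numpy as np
a=cv2.imread("pics/top0.png")[90:290,130:400];b=cv2.imread("pics/side0.png")[110:290,140:340]
cv2.imwrite("pics/a.png",cv2.resize(a,(799,592),interpolation=cv2.INTER_CUBIC));cv2.imwrite("pics/b.png",cv2.resize(b,(667,600),interpolation=cv2.INTER_CUBIC))
E
sed -i 's/np.array(c\["rotation"\])/RM(c["rotation"])/g' h.py
cat >> h.py <<'E'
def RM(q):
    return R.from_quat(np.roll(q,-1)).as_matrix()
E
```

```text
(no output)
```

View pics/a.png

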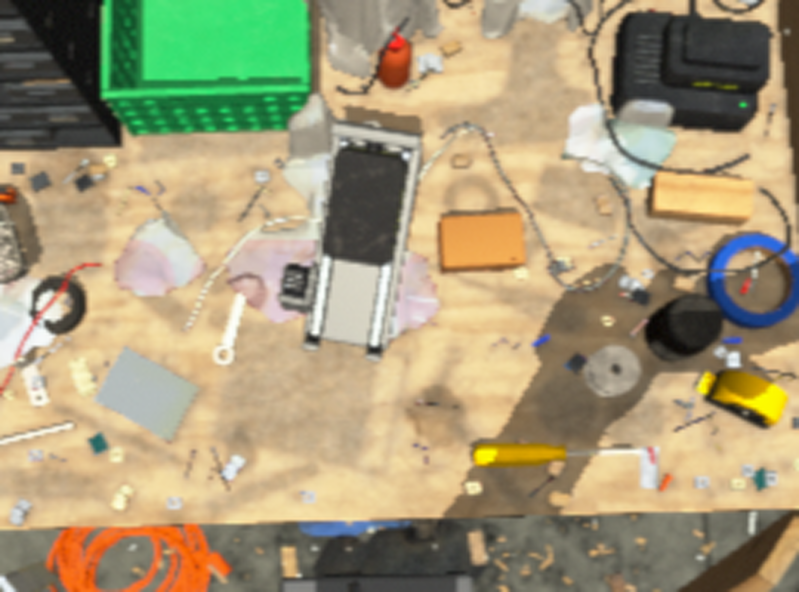

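View pics/b.png

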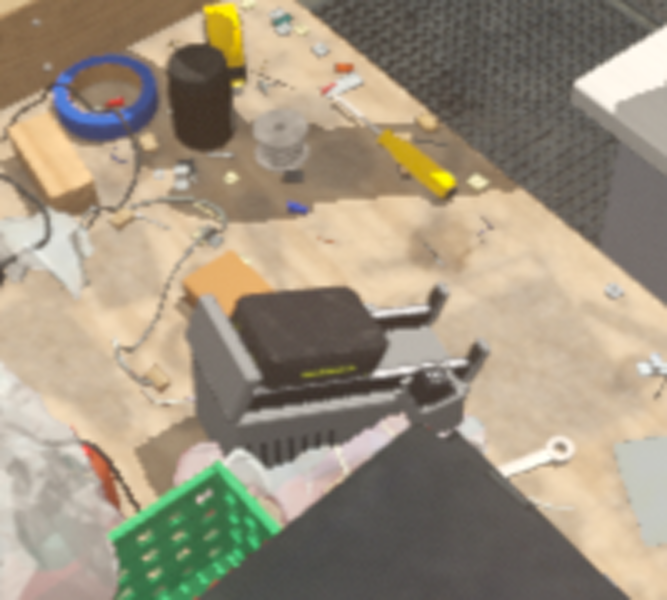

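Top view: the pack is at about (254,160) px, the key at (230,186) and the stop tops at (235,206) and (257,209). In the side view the key is at (271,225). The network's top-view key hit at (153,191) is wrong, because that is the black tape. Next I fit the dock pose.

```bash
cat >> h.py <<'E'
S=np.array
def shoe2dock(p):
    a=np.radians(24);x,y,z=p;return S([x*np.cos(a)-z*np.sin(a),y,.083+x*np.sin(a)+z*np.cos(a)])
def d2w(P,p):
    c,s=np.cos(P[2]),np.sin(P[2]);return S([P[0]+c*p[0]-s*p[1],P[1]+s*p[0]+c*p[1],p[2]])
E
python3 - <<'E'
from h import *
from scipy.optimize import least_squares
C={"top":dict(fx=346.55,fy=346.55,cx=251.04,cy=194.41,origin=S([.32382,-.00411,1.15719])),"side":dict(fx=419.165,fy=419.165,cx=254.79,cy=195.375,origin=S([1.00699383,.5537487,1.01695624]))}
# full precision rotations (one fresh call each)
for n in C: C[n]=viewer.read_camera(n)
k=S([-.100,.062,.082]);s=shoe2dock
T=lambda u,v:(130+u/2.959,90+v/2.96);D=lambda u,v:(140+u/3.335,110+v/3.333)
obs=[("top",k,T(296,281)),("top",s((.0575,.038,.053)),T(338,148)),("top",s((.0575,-.038,.053)),T(410,152)),("top",s((-.0575,-.038,.053)),T(390,265)),("top",s((-.0575,.038,.053)),T(325,257)),
("top",s((-.16,.035,.04)),T(312,345)),("top",s((-.16,-.035,.04)),T(375,352)),("side",k,D(437,380)),("side",s((-.16,.035,.04)),D(482,348)),("side",s((-.16,-.035,.04)),D(440,292)),("side",s((-.0575,-.038,.053)),D(350,288)),("side",s((-.0575,.038,.053)),D(385,335))]
f=lambda P:np.concatenate([S(proj(C[n],d2w(P,p)))-q for n,p,q in obs])
r=least_squares(f,[.5,0,0],loss="soft_l1");P=r.x
print(P,np.round(f(P).reshape(-1,2),1).tolist())
for nm,p in dict(key=k,fingA=(-.1,0,.082),stop=s((-.1555,0,.035))).items():print(nm,d2w(P,p))
o=telemetry.get_obs();M=RM(o["tool_rot"]);print(np.round(M,3),o["eef_pos"],o["t"])
yaw=P[2]
for sg in(1,-1):
    Y=sg*S([-np.sin(yaw),np.cos(yaw),0]);Z=S([0,0,-1]);G=np.c_[np.cross(Y,Z),Y,Z]
    print(sg,R.from_matrix(M.T@G).as_rotvec(degrees=True))
g=d2w(P,(-.1,.031,.20));print(g,M.T@(g-o["eef_pos"]))
np.save("P.npy",P)
E
```

```text
[ 0.63579942 -0.00585649 -0.20286406] [[-0.4, -0.7], [-0.6, -1.2], [-0.2, 1.6], [0.4, 0.3], [-1.7, -1.1], [-0.5, -0.5], [-0.3, 0.9], [-1.2, -1.7], [-0.6, -1.8], [-0.0, -1.9], [-0.4, -2.0], [1.9, 3.4]]
key [0.55034155 0.07501966 0.082     ]
fingA [0.53785007 0.01429106 0.082     ]
stop [0.48271232 0.02563254 0.05172654]
[[ 0.901  0.435  0.   ]
 [ 0.435 -0.901 -0.   ]
 [ 0.     0.    -1.   ]] [ 0.29349814 -0.60791347  0.19821728] 1.3
1 [ 2.70713242e-03  5.19091947e-03 -1.42606125e+02]
-1 [ 4.02205786e-03 -2.09755580e-03  3.73938747e+01]
[0.54409581 0.04465536 0.2       ] [ 0.50939065 -0.47871319 -0.00181342]
```

```bash
T='{"delta_rot":[0,0,37.4],"xyz":[0.509,-0.479,-0.002],"fingers":-0.12}'; python3 -m crank '[{"delta_rot":[0,0,37.4],"xyz":[0.509,-0.479,-0.002],"fingers":-0.12},{"delta_rot":[0,0,37.4],"xyz":[0.509,-0.479,-0.002],"fingers":-0.12},{"delta_rot":[0,0,37.4],"xyz":[0.509,-0.479,-0.002],"fingers":-0.12},{"delta_rot":[0,0,37.4],"xyz":[0.509,-0.479,-0.002],"fingers":-0.12},{"delta_rot":[0,0,37.4],"xyz":[0.509,-0.479,-0.002],"fingers":-0.12},{"delta_rot":[0,0,37.4],"xyz":[0.509,-0.479,-0.002],"fingers":-0.12},{"delta_rot":[0,0,37.4],"xyz":[0.509,-0.479,-0.002],"fingers":-0.12},{"delta_rot":[0,0,37.4],"xyz":[0.509,-0.479,-0.002],"fingers":-0.12},{"delta_rot":[0,0,37.4],"xyz":[0.509,-0.479,-0.002],"fingers":-0.12},{"delta_rot":[0,0,37.4],"xyz":[0.509,-0.479,-0.002],"fingers":-0.12}]' 20
cat > st.py <<'E'
from h import *
import sys
P=np.load("P.npy");o=telemetry.get_obs();M=RM(o["tool_rot"]);e=S(o["eef_pos"])
c,s=np.cos(P[2]),np.sin(P[2]);v=e[:2]-P[:2]
print("t",round(o["t"],2),"dock-frame TCP",np.round([c*v[0]+s*v[1],-s*v[0]+c*v[1],e[2]],4),"F",np.round(o["contact_force"],2),"w",round(o["gripper_width"],3),"tilt",np.round(M[:,2],3))
Y=-S([-s,c,0]);Z=S([0,0,-1]);G=np.c_[np.cross(Y,Z),Y,Z];print("rot to dock",np.round(R.from_matrix(M.T@G).as_rotvec(degrees=True),2))
if len(sys.argv)>1:
    g=d2w(P,eval(sys.argv[1]));print("shift",np.round(M.T@(g-e),4))
E
python3 st.py "(-.1,.031,.2)"
```

```text
t: 2.3
eef_pos: [0.472, -0.1417, 0.2001]
tool_rot: [0.0, 0.995, -0.101, 0.001]
contact_force: [0.7, -0.9, 0.3]
gripper_width: 0.563
grasp_force: 0.0
t 2.3 dock-frame TCP [-0.133  -0.166   0.2001] F [ 0.65 -0.92  0.34] w 0.563 tilt [ 0.001 -0.    -1.   ]
rot to dock [ 0.01 -0.07 -0.02]
shift [ 3.30e-02 -1.97e-01  1.00e-04]
```

```bash
python3 -m crank '[{"delta_rot":[0,0,0],"xyz":[0.033,-0.197,0],"fingers":-0.12},{"delta_rot":[0,0,0],"xyz":[0.033,-0.197,0],"fingers":-0.12},{"delta_rot":[0,0,0],"xyz":[0.033,-0.197,0],"fingers":-0.12},{"delta_rot":[0,0,0],"xyz":[0.033,-0.197,0],"fingers":-0.12},{"delta_rot":[0,0,0],"xyz":[0.033,-0.197,0.04],"fingers":-0.12},{"delta_rot":[0,0,0],"xyz":[0.033,-0.197,0.07],"fingers":-0.12},{"delta_rot":[0,0,0],"xyz":[0.033,-0.197,0.07],"fingers":-0.12}]'
python3 st.py "(-.1,.031,.13)"
python3 - <<'E'
from h import *
P=np.load("P.npy")
c=viewer.read_camera("wrist");b=viewer.read_camera("side")
def mark(c,pts):
    im=cv2.cvtColor(c["img"],cv2.COLOR_RGB2BGR).copy()
    for p in pts:
        q=proj(c,d2w(P,p));print(np.round(q,1));cv2.circle(im,(int(q[0]),int(q[1])),2,(0,0,255),-1)
    return im
pts=[(-.1,.062,.082),(-.1,0,.108),shoe2dock((-.0575,0.038,.053)),shoe2dock((-.0575,-.038,.053)),shoe2dock((-.1605,.035,.04)),shoe2dock((-.1605,-.035,.04))]
cv2.imwrite("pics/w1.png",cv2.resize(mark(c,pts),(760,570)))
cv2.imwrite("pics/s1.png",cv2.resize(mark(b,pts)[130:280,170:370],(800,600),interpolation=cv2.INTER_CUBIC))
E
```

```text
t: 3.0
eef_pos: [0.5404, 0.0425, 0.126]
tool_rot: [0.001, 0.995, -0.101, -0.004]
contact_force: [0.2, 0.1, -0.6]
gripper_width: 0.561
grasp_force: 0.0
t 3.0 dock-frame TCP [-0.1032  0.0282  0.126 ] F [ 0.21  0.15 -0.62] w 0.561 tilt [-0.008 -0.001 -1.   ]
rot to dock [0.15 0.41 0.05]
shift [ 0.0032 -0.0028 -0.004 ]
[207.2 195.7]
[298.7 210.1]
[238.6 171.1]
[362.4 171.2]
[246.7 253.1]
[328.3 253. ]
[269.8 222.3]
[259.2 200.5]
[257.4 213.9]
[244.5 194.4]
[284.1 212.6]
[272.  195.7]
```

View pics/w1.png

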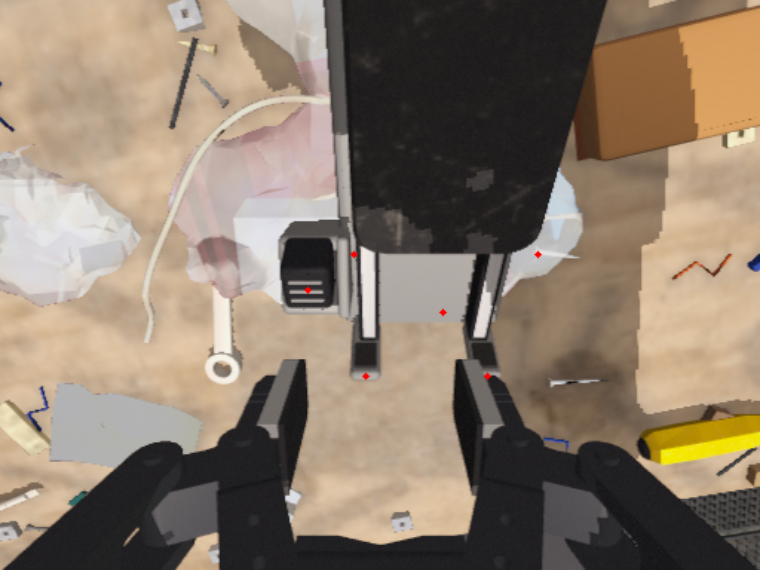

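View pics/s1.png

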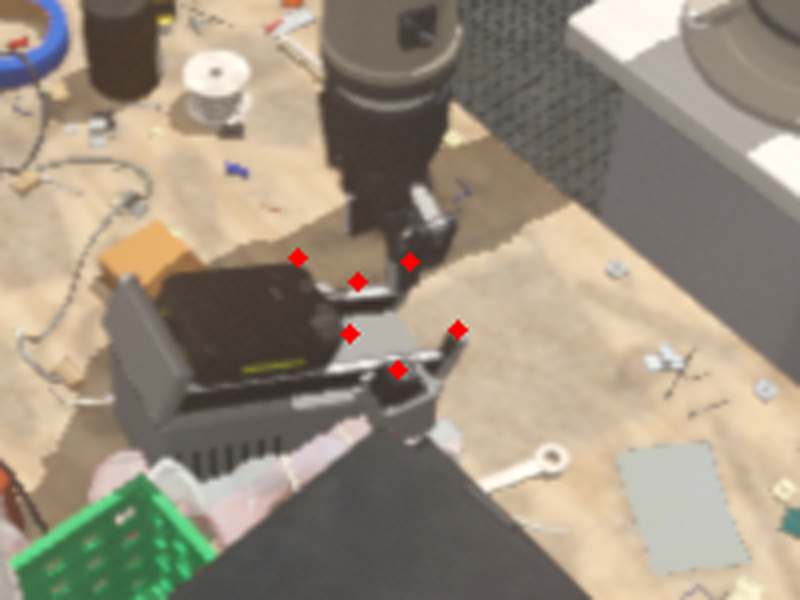

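The fitted markers agree with the wrist view: key top at about (305,287), stop tops at (366,376) and (487,376), pack lower edge at row 252. I'm descending to just above the key.

```bash
python3 -m crank '[{"delta_rot":[0,0,0],"xyz":[0,0,0.02],"fingers":-0.12},{"delta_rot":[0,0,0],"xyz":[0,0,0.04],"fingers":-0.12},{"delta_rot":[0,0,0],"xyz":[0,0,0.04],"fingers":-0.12},{"delta_rot":[0,0,0],"xyz":[0,0,0.04],"fingers":-0.12}]'
python3 st.py "(-.1,.031,.09)"
```

```text
t: 3.5
eef_pos: [0.5447, 0.0426, 0.0914]
tool_rot: [-0.0, 0.995, -0.102, 0.001]
contact_force: [0.1, -0.1, 1.0]
gripper_width: 0.561
grasp_force: 0.0
t 3.5 dock-frame TCP [-0.099   0.0291  0.0914] F [ 0.08 -0.07  0.99] w 0.561 tilt [ 0.002  0.    -1.   ]
rot to dock [-0.04 -0.12 -0.05]
shift [-0.001  -0.0019  0.0014]
```

```bash
python3 -m crank '[{"delta_rot":[0,0,0],"xyz":[0,-0.002,0.004],"fingers":-0.12},{"delta_rot":[0,0,0],"xyz":[0,-0.002,0.008],"fingers":-0.12},{"delta_rot":[0,0,0],"xyz":[0,-0.002,0.008],"fingers":-0.12}]'
python3 st.py
python3 -m crank '[{"delta_rot":[0,0,0],"xyz":[0,0,0.004],"fingers":-0.12},{"delta_rot":[0,0,0],"xyz":[0,0,0.004],"fingers":-0.12}]'
python3 st.py
```

```text
t: 3.8
eef_pos: [0.5439, 0.0448, 0.0817]
tool_rot: [-0.0, 0.995, -0.101, 0.0]
contact_force: [0.1, -0.3, 1.3]
gripper_width: 0.561
grasp_force: 0.0
t 3.8 dock-frame TCP [-0.1002  0.0311  0.0817] F [ 0.12 -0.29  1.34] w 0.561 tilt [ 0.  0. -1.]
rot to dock [-0.   -0.01  0.  ]
t: 4.0
eef_pos: [0.5436, 0.0446, 0.0773]
tool_rot: [0.0, 0.995, -0.101, -0.0]
contact_force: [-0.9, 0.0, -0.0]
gripper_width: 0.559
grasp_force: 0.0
t 4.0 dock-frame TCP [-0.1004  0.0309  0.0773] F [-0.92  0.03 -0.03] w 0.559 tilt [-0.001 -0.    -1.   ]
rot to dock [ 0.01  0.03 -0.01]
```

```bash
python3 -m crank '[{"delta_rot":[0,0,0],"xyz":[0,0,0.004],"fingers":-0.12},{"delta_rot":[0,0,0],"xyz":[0,0,0.004],"fingers":-0.12}]'
python3 -c "
from h import *
for i in range(3): viewer.read_camera('side');print(np.round(telemetry.get_obs()['contact_force'],1))
c=viewer.read_camera('wrist');cv2.imwrite('pics/w2.png',cv2.resize(cv2.cvtColor(c['img'],cv2.COLOR_RGB2BGR)[130:330,140:400],(780,600)))"
```

```text
t: 4.2
eef_pos: [0.5435, 0.0446, 0.0731]
tool_rot: [0.0, 0.995, -0.101, -0.0]
contact_force: [-0.8, 0.0, 0.9]
gripper_width: 0.559
grasp_force: 0.0
[-0.3  0.3  0.7]
[0.7 0.1 0.1]
[-0.4 -1.2  0.6]
```

View pics/w2.png

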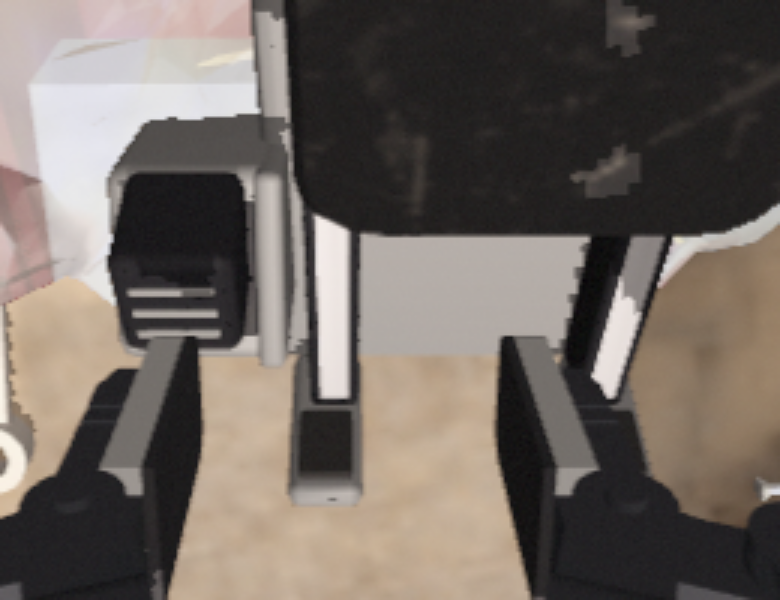

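```bash
python3 - <<'E'
from h import *
P=np.load("P.npy")
c=viewer.read_camera("wrist")
print(telemetry.get_obs()["t"])
for z in (.073,.08,.09):
  for x in (-.111,-.1,-.089):
    print(z,x,[np.round((S(proj(c,d2w(P,(x,y,z))))-[140,130])*3).tolist() for y in (.031+.0238,.031+.0345,.031-.0238)])
print("key",[np.round((S(proj(c,d2w(P,p)))-[140,130])*3) for p in ((-.1,.062,.082),(-.0877,.062,.0875),(-.1123,.062,.0765))],c["origin"],RM(c["rotation"])[:,2])
b=viewer.read_camera("side");cv2.imwrite('pics/s2.png',cv2.resize(cv2.cvtColor(b['img'],cv2.COLOR_RGB2BGR)[150:260,210:330],(654,600),interpolation=cv2.INTER_CUBIC))
for z in (.073,.08):
    print("side tip",z,[np.round((S(proj(b,d2w(P,(x,y,z))))-[210,150])*5.45) for x in (-.111,-.089) for y in (.0665,.0555)])
E
```

```text
4.45
0.073 -0.111 [[226.0, 339.0], [172.0, 339.0], [462.0, 339.0]]
0.073 -0.1 [[223.0, 289.0], [169.0, 289.0], [464.0, 289.0]]
0.073 -0.089 [[221.0, 238.0], [166.0, 238.0], [467.0, 238.0]]
0.08 -0.111 [[221.0, 356.0], [166.0, 356.0], [466.0, 356.0]]
0.08 -0.1 [[219.0, 305.0], [163.0, 305.0], [469.0, 305.0]]
0.08 -0.089 [[217.0, 252.0], [159.0, 252.0], [471.0, 252.0]]
0.09 -0.111 [[215.0, 383.0], [157.0, 383.0], [472.0, 383.0]]
0.09 -0.1 [[212.0, 330.0], [153.0, 330.0], [475.0, 330.0]]
0.09 -0.089 [[210.0, 275.0], [149.0, 275.0], [478.0, 275.0]]
key [array([180., 310.]), array([171., 262.]), array([188., 353.])] [0.62678746 0.02703007 0.25000502] [ 0.31795075 -0.06480905  0.94588959]
side tip 0.073 [array([349., 402.]), array([338., 387.]), array([311., 419.]), array([300., 403.])]
side tip 0.08 [array([349., 394.]), array([339., 378.]), array([311., 411.]), array([300., 395.])]
```

View pics/s2.png

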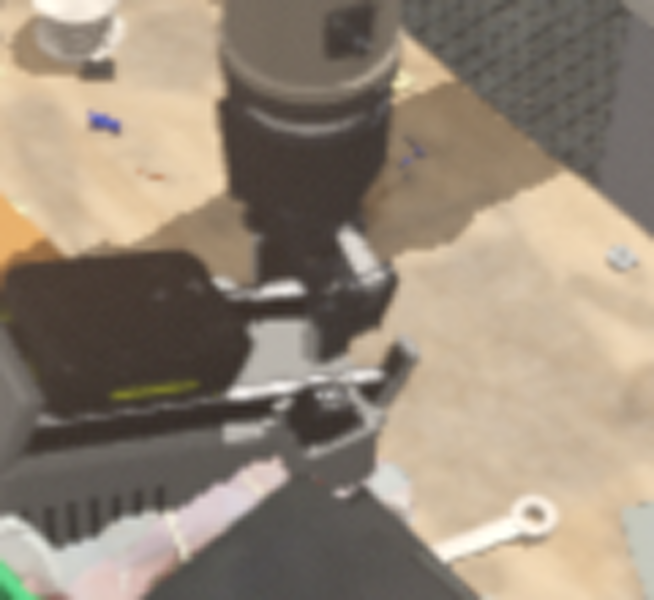

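```bash
python3 - <<'E'
from h import *
P=np.load("P.npy");b=viewer.read_camera("side")
for z in (.073,.08,.09,.10,.11):
  print(z,[(x,y,np.round((S(proj(b,d2w(P,(x,y,z))))-[210,150])*5.45).tolist()) for x in (-.111,-.089) for y in (.0,.062)])
im=b["img"]; w=b["img"][165:240,235:300]
cv2.imwrite('pics/s3.png',cv2.cvtColor(cv2.resize(cv2.convertScaleAbs(w,alpha=2.5),(650,600),0,0,interpolation=cv2.INTER_NEAREST)[:, :],cv2.COLOR_RGB2BGR))
E
```

```text
0.073 [(-0.111, 0.0, [286.0, 309.0]), (-0.111, 0.062, [344.0, 396.0]), (-0.089, 0.0, [248.0, 325.0]), (-0.089, 0.062, [306.0, 413.0])]
0.08 [(-0.111, 0.0, [286.0, 301.0]), (-0.111, 0.062, [345.0, 388.0]), (-0.089, 0.0, [248.0, 317.0]), (-0.089, 0.062, [307.0, 405.0])]
0.09 [(-0.111, 0.0, [286.0, 289.0]), (-0.111, 0.062, [346.0, 376.0]), (-0.089, 0.0, [248.0, 305.0]), (-0.089, 0.062, [307.0, 393.0])]
0.1 [(-0.111, 0.0, [287.0, 277.0]), (-0.111, 0.062, [347.0, 364.0]), (-0.089, 0.0, [249.0, 293.0]), (-0.089, 0.062, [308.0, 381.0])]
0.11 [(-0.111, 0.0, [287.0, 265.0]), (-0.111, 0.062, [348.0, 352.0]), (-0.089, 0.0, [249.0, 281.0]), (-0.089, 0.062, [308.0, 369.0])]
```

View pics/s3.png

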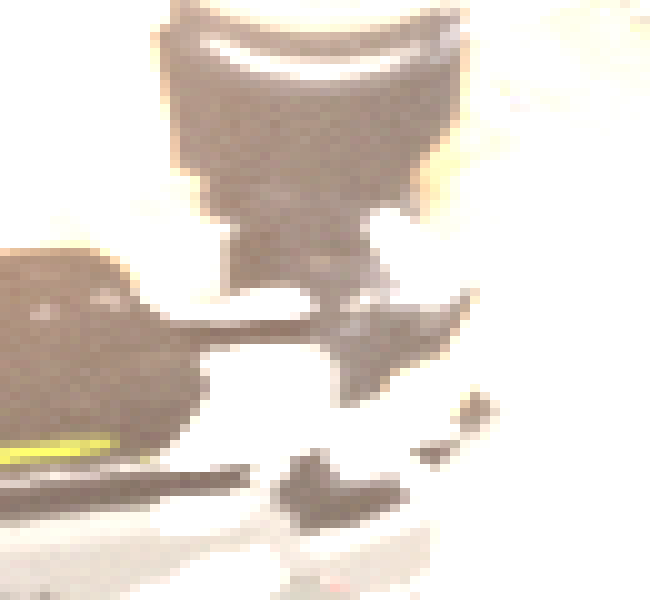

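The side view suggests the fingertips are still above the key. Differencing it against the first side picture will give the exact silhouette of the hand.

```bash
python3 - <<'E'
from h import *
b=viewer.read_camera("side");a=cv2.imread("pics/side0.png");n=cv2.cvtColor(b["img"],cv2.COLOR_RGB2BGR)
d=np.abs(a.astype(int)-n).max(2)
print("cols 252-288")
for r in range(192,232,1): print(r,"".join(" .:*#"[min(4,v//14)] for v in d[r,250:290]))
g=np.hstack([a[175:235,240:300],n[175:235,240:300]])
cv2.imwrite("pics/s4.png",cv2.resize(cv2.convertScaleAbs(g,alpha=1.4),(800,400),interpolation=cv2.INTER_CUBIC))
E
```

```text
cols 252-288
192 #######################::###############
193 ######################*::.##############
194 #######################.:*.*############
195 ####################### ::.*#######*****
196 #######################:.::.#####*.     
197 ####################.:## ::.*###.       
198 ###################: ..*....:###:       
199 ###################.  .*#:.:#####.      
200 ###################. .:#####::###:      
201   *##########:#####.  :####*#####:      
202   .*#####:    :####: .###########.      
203 :*######.      :##*. :###########.      
204 :#####:.        .. .:###########*       
205 ::***:.            :*###########.       
206 .:.               :*###########*        
207 ....           .:*#############.        
208 .::..          .##############*         
209 ::::.          .*#############.         
210 ::::.          .*############*.         
211 :::...         :*#########*.            
212 .::...         :*########.              
213 .::...         .*#######:               
214 .....          .*#######.               
215 .. .           .*#####*.                
216                 .:##*.                  
217                                         
218                                         
219                                         
220                                         
221                 ...                     
222                 ..                      
223  .               .                      
224  .                                      
225                                         
226                                         
227                                         
228 :                                       
229 #.                                      
230 #.                                      
231 :
```

View pics/s4.png

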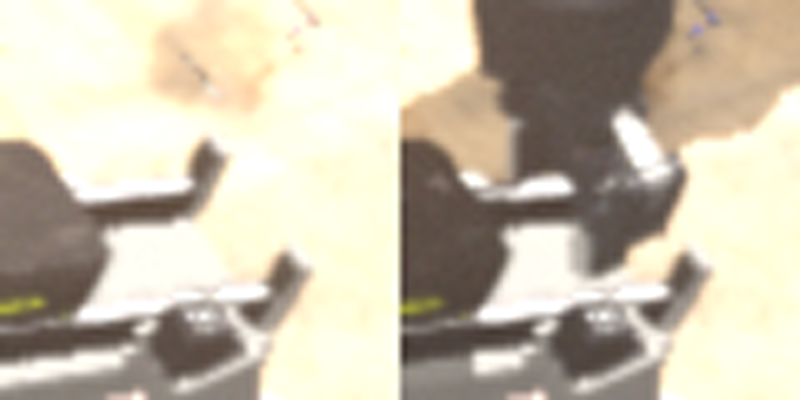

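The silhouette puts finger B's tip at about z = 0.113, roughly 37 mm behind the nominal TCP at this opening, and the tip is clear above the key. I'll tilt the tool square to the slope so the palm stays clear of the pack.

```bash
cat > sh.py <<'E'
from h import *
import sys
# usage: sh.py x y z tilt : target of fingertip (shoe frame), L behind TCP
P=np.load("P.npy");o=telemetry.get_obs();M=RM(o["tool_rot"]);e=S(o["eef_pos"]);L=.037
c,s=np.cos(P[2]),np.sin(P[2]);W=S([[c,-s,0],[s,c,0],[0,0,1]])
a=np.radians(24);Sh=W@S([[np.cos(a),0,-np.sin(a)],[0,1,0],[np.sin(a),0,np.cos(a)]])
org=d2w(P,(0,0,.083))
tip=Sh.T@(e-L*M[:,2]-org)
print("t",round(o["t"],2),"tip(shoe)",np.round(tip,4),"F shoe",np.round(Sh.T@S(o["contact_force"]),2),"w",round(o["gripper_width"],3),"q",np.round(o["q"],2))
t=np.radians(24)
G=Sh@np.diag([1,-1,-1.])
print("rot",np.round(R.from_matrix(M.T@G).as_rotvec(degrees=True),2))
if len(sys.argv)>1:
    g=org+Sh@S([float(v) for v in sys.argv[1:4]])+L*G[:,2]
    print("xyz",np.round(M.T@(g-e),4))
E
python3 sh.py -.086 .033 .055
```

```text
t 4.6 tip(shoe) [-0.0802  0.031   0.066 ] F shoe [0.26 0.17 0.21] w 0.558 q [-0.03  0.43 -0.21  1.96  0.13  0.76 -2.08]
rot [-0.   23.99 -0.  ]
xyz [ 0.0142 -0.002   0.0093]
```

```bash
python3 -m crank '[{"delta_rot":[0,8,0],"xyz":[0.004,-0.001,0.002],"fingers":-0.12},{"delta_rot":[0,16,0],"xyz":[0.009,-0.002,0.005],"fingers":-0.12},{"delta_rot":[0,24,0],"xyz":[0.014,-0.002,0.009],"fingers":-0.12},{"delta_rot":[0,24,0],"xyz":[0.014,-0.002,0.009],"fingers":-0.12},{"delta_rot":[0,24,0],"xyz":[0.014,-0.002,0.009],"fingers":-0.12}]'
python3 sh.py -.086 .033 .043
```

```text
t: 5.1
eef_pos: [0.5557, 0.0454, 0.0637]
tool_rot: [0.021, 0.974, -0.097, 0.206]
contact_force: [-0.5, 0.4, -0.3]
gripper_width: 0.56
grasp_force: 0.0
t 5.1 tip(shoe) [-0.0889  0.0341  0.0555] F shoe [-0.63  0.3  -0.06] w 0.56 q [-0.52  0.33  0.22  2.29  0.7   0.21 -2.76]
rot [0.   0.1  0.28]
xyz [0.003  0.0011 0.0125]
```

```bash
python3 -m crank '[{"delta_rot":[0,-6,0],"xyz":[-0.002,0.001,0.003],"fingers":-0.12},{"delta_rot":[0,-12,0],"xyz":[-0.005,0.001,0.006],"fingers":-0.12},{"delta_rot":[0,-12,0],"xyz":[-0.005,0.001,0.006],"fingers":-0.12},{"delta_rot":[0,-12,0],"xyz":[-0.005,0.001,0.006],"fingers":-0.12}]'
python3 sh.py
python3 - <<'E'
from h import *
c=viewer.read_camera("wrist");b=viewer.read_camera("side")
a=cv2.imread("pics/side0.png");n=cv2.cvtColor(b["img"],cv2.COLOR_RGB2BGR)
d=np.abs(a.astype(int)-n).max(2)
for r in range(205,232,1): print(r,"".join(" .:*#"[min(4,v//14)] for v in d[r,250:290]))
cv2.imwrite('pics/w3.png',cv2.resize(cv2.cvtColor(c['img'],cv2.COLOR_RGB2BGR)[130:330,140:400],(780,600)))
P=np.load("P.npy");print(proj(b,d2w(P,shoe2dock((-.078,.058,.048)))),proj(b,d2w(P,shoe2dock((-.097,.058,.048)))))
E
```

```text
t: 5.5
eef_pos: [0.5586, 0.0424, 0.0584]
tool_rot: [0.009, 0.989, -0.103, 0.104]
contact_force: [0.7, -0.1, -0.3]
gripper_width: 0.561
grasp_force: 0.0
t 5.5 tip(shoe) [-0.0803  0.0316  0.0485] F shoe [ 0.52  0.04 -0.53] w 0.561 q [-0.1   0.39 -0.17  2.11  0.34  0.48 -2.32]
rot [-0.13 11.96 -0.29]
205 .:**......         :#################*  
206 ...              .:*#################.  
207 .....   . .     .*##################.   
208 ..:.. ..:::.    :##################.    
209 ::::..**##*.    .#################*     
210 :::.:*###*.     :#################.     
211 :::.:*##*.      *################.      
212 .....::        .*###############*       
213 .:....         :*###############.       
214 .....          :*##############*        
215    .          .*##########*:.           
216               :*########.               
217               :*#######.                
218              .:*######*                 
219               .:######:                 
220   :***###      .*##:..                  
221  .#######.      .::.                    
222  .#######.       .:.                    
223  .****:.. .      ..                     
224          ..       ..                    
225                                         
226       .                                 
227 .:*:::*:                                
228 :#######:                               
229 ########:                               
230 ####*:::                                
231 ::....                                  
(np.float64(266.2904590840915), np.float64(219.68356092177308)) (np.float64(271.782967349692), np.float64(218.9196320767489))
```

View pics/w3.png

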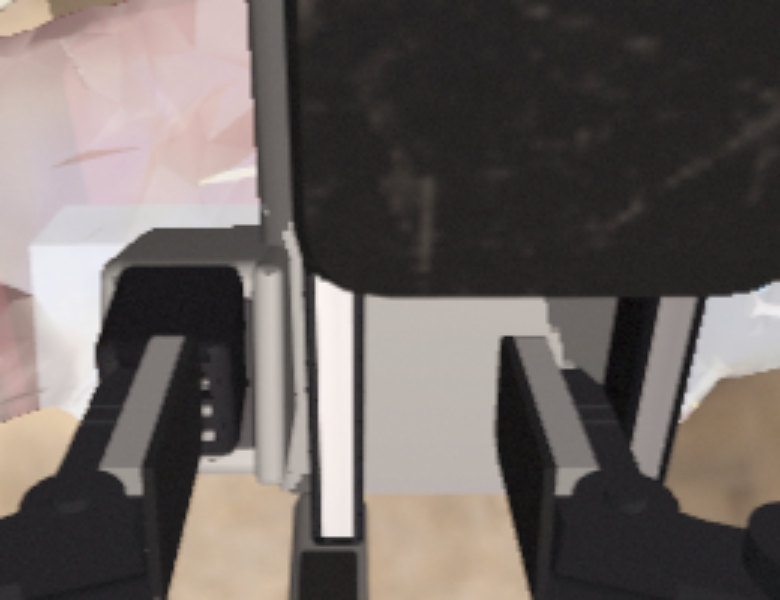

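```bash
python3 -m crank '[{"delta_rot":[0,0,0],"xyz":[-0.003,-0.001,0.004],"fingers":-0.12},{"delta_rot":[0,0,0],"xyz":[-0.003,-0.001,0.009],"fingers":-0.12},{"delta_rot":[0,0,0],"xyz":[-0.003,-0.001,0.009],"fingers":-0.12}]'
python3 sh.py
python3 -m crank '[{"delta_rot":[0,0,0],"xyz":[0.0005,0,0.003],"fingers":-0.12},{"delta_rot":[0,0,0],"xyz":[0.0005,0,0.003],"fingers":-0.12}]'
python3 sh.py
```

```text
t: 5.9
eef_pos: [0.5542, 0.045, 0.047]
tool_rot: [0.011, 0.99, -0.1, 0.104]
contact_force: [-0.7, -0.6, -0.3]
gripper_width: 0.556
grasp_force: 0.3
t 5.9 tip(shoe) [-0.0893  0.0334  0.04  ] F shoe [-0.61 -0.69 -0.01] w 0.556 q [-0.12  0.4  -0.16  2.12  0.36  0.46 -2.34]
rot [ 0.02 12.04  0.09]
t: 6.1
eef_pos: [0.5554, 0.0446, 0.0444]
tool_rot: [0.011, 0.99, -0.1, 0.104]
contact_force: [-2.2, -0.2, 0.9]
gripper_width: 0.562
grasp_force: 0.7
t 6.1 tip(shoe) [-0.0892  0.0333  0.037 ] F shoe [-1.58 -0.69  1.65] w 0.562 q [-0.12  0.41 -0.16  2.12  0.36  0.45 -2.35]
rot [ 0.02 12.05  0.06]
```

```bash
python3 -m crank '[{"delta_rot":[0,0,0],"xyz":[0.001,0,0.003],"fingers":-0.12},{"delta_rot":[0,0,0],"xyz":[0.001,0,0.005],"fingers":-0.12},{"delta_rot":[0,0,0],"xyz":[0.001,0,0.005],"fingers":-0.12}]'
python3 sh.py
python3 -m crank '[{"delta_rot":[0,0,0],"xyz":[0.0005,0,0.002],"fingers":-0.12},{"delta_rot":[0,0,0],"xyz":[0.001,0,0.004],"fingers":-0.12},{"delta_rot":[0,0,0],"xyz":[0.001,0,0.004],"fingers":-0.12},{"delta_rot":[0,0,0],"xyz":[0.001,0,0.004],"fingers":-0.12},{"delta_rot":[0,0,0],"xyz":[0.001,0,0.004],"fingers":-0.12}]'
python3 sh.py
python3 - <<'E'
from h import *
c=viewer.read_camera("wrist")
cv2.imwrite('pics/w4.png',cv2.resize(cv2.cvtColor(c['img'],cv2.COLOR_RGB2BGR)[130:330,140:400],(780,600)))
print(np.round(telemetry.get_obs()["contact_force"],2))
E
```

```text
t: 6.4
eef_pos: [0.5571, 0.0441, 0.0395]
tool_rot: [0.011, 0.989, -0.101, 0.103]
contact_force: [-3.3, 1.9, 1.4]
gripper_width: 0.558
grasp_force: 3.2
t 6.4 tip(shoe) [-0.0896  0.033   0.0319] F shoe [-2.74  1.23  2.73] w 0.558 q [-0.12  0.42 -0.15  2.12  0.37  0.44 -2.35]
rot [ 0.02 12.1  -0.  ]
t: 6.9
eef_pos: [0.558, 0.0441, 0.0379]
tool_rot: [0.011, 0.99, -0.1, 0.103]
contact_force: [-19.9, 1.0, 30.0]
gripper_width: 0.56
grasp_force: 19.8
t 6.9 tip(shoe) [-0.0894  0.0333  0.03  ] F shoe [-5.74 -3.06 35.43] w 0.56 q [-0.12  0.42 -0.15  2.12  0.37  0.44 -2.35]
rot [ 0.03 12.07  0.05]
[-20.56   1.28  29.98]
```

View pics/w4.png

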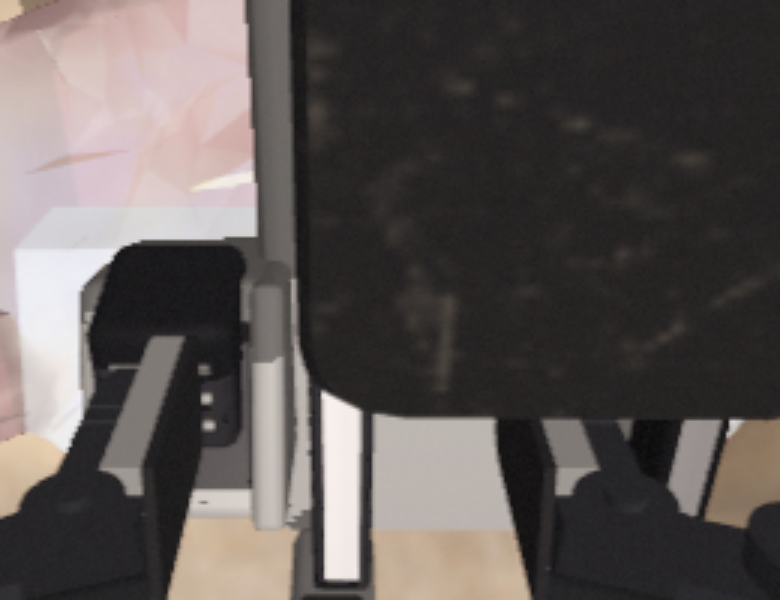

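```bash
python3 -m crank '[{"delta_rot":[0,0,0],"xyz":[-0.0005,0,-0.002],"fingers":-0.12},{"delta_rot":[0,0,0],"xyz":[-0.001,0,-0.004],"fingers":-0.12},{"delta_rot":[0,0,0],"xyz":[-0.001,0,-0.004],"fingers":-0.12},{"delta_rot":[0,0,0],"xyz":[-0.001,0,-0.004],"fingers":-0.12},{"delta_rot":[0,0,0],"xyz":[-0.001,0,-0.004],"fingers":-0.12}]'
python3 sh.py
```

```text
t: 7.45
eef_pos: [0.5574, 0.0439, 0.0398]
tool_rot: [0.011, 0.989, -0.101, 0.103]
contact_force: [-5.9, 1.9, 3.8]
gripper_width: 0.56
grasp_force: 2.8
t 7.45 tip(shoe) [-0.0892  0.033   0.0321] F shoe [-4.07  0.66  5.96] w 0.56 q [-0.12  0.42 -0.15  2.12  0.37  0.44 -2.35]
rot [ 0.02 12.06 -0.  ]
```

```bash
python3 -m crank '[{"delta_rot":[0,0,0],"xyz":[-0.0004,0,-0.002],"fingers":-0.12},{"delta_rot":[0,0,0],"xyz":[-0.0008,0,-0.004],"fingers":-0.12},{"delta_rot":[0,0,0],"xyz":[-0.0012,0,-0.006],"fingers":-0.12},{"delta_rot":[0,0,0],"xyz":[-0.0016,0,-0.008],"fingers":-0.12},{"delta_rot":[0,0,0],"xyz":[-0.002,0,-0.010],"fingers":-0.12},{"delta_rot":[0,0,0],"xyz":[-0.002,0,-0.010],"fingers":-0.12},{"delta_rot":[0,0,0],"xyz":[-0.002,0,-0.010],"fingers":-0.12}]'
python3 sh.py
python3 - <<'E'
from h import *
c=viewer.read_camera("wrist")
cv2.imwrite('pics/w5.png',cv2.resize(cv2.cvtColor(c['img'],cv2.COLOR_RGB2BGR)[130:330,140:400],(780,600)))
E
```

```text
t: 8.15
eef_pos: [0.5542, 0.0445, 0.0498]
tool_rot: [0.011, 0.989, -0.101, 0.104]
contact_force: [-1.4, -0.5, 0.8]
gripper_width: 0.563
grasp_force: 0.7
t 8.15 tip(shoe) [-0.0881  0.0329  0.0425] F shoe [-0.8  -0.72  1.25] w 0.563 q [-0.12  0.4  -0.16  2.12  0.36  0.46 -2.34]
rot [ 0.   11.97 -0.02]
```

View pics/w5.png

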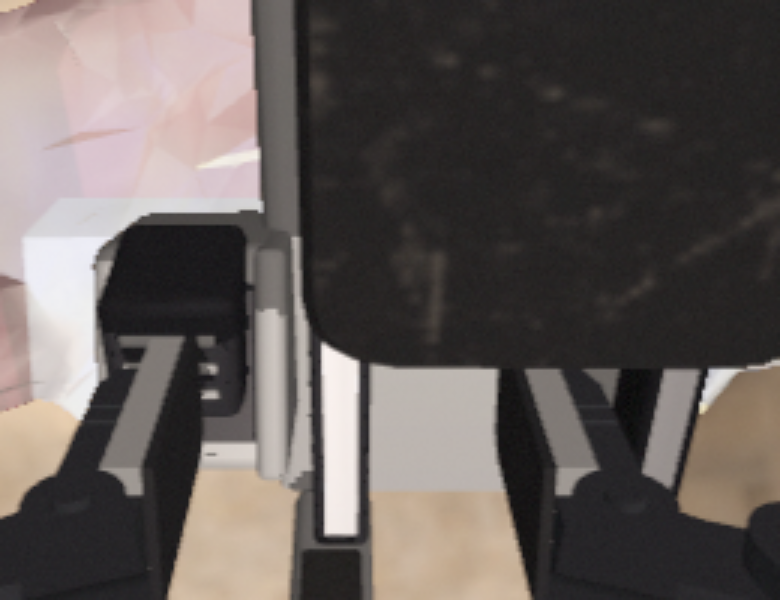

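```bash
python3 -m crank '[{"delta_rot":[0,0,0],"xyz":[-0.002,0,0.0004],"fingers":-0.12},{"delta_rot":[0,0,0],"xyz":[-0.005,0,0.001],"fingers":-0.12},{"delta_rot":[0,0,0],"xyz":[-0.009,0,0.002],"fingers":-0.12},{"delta_rot":[0,0,0],"xyz":[-0.013,0,0.003],"fingers":-0.12},{"delta_rot":[0,0,0],"xyz":[-0.017,0,0.0036],"fingers":-0.12},{"delta_rot":[0,0,0],"xyz":[-0.021,0,0.0045],"fingers":-0.12},{"delta_rot":[0,0,0],"xyz":[-0.025,0,0.0053],"fingers":-0.12},{"delta_rot":[0,0,0],"xyz":[-0.029,0,0.0062],"fingers":-0.12},{"delta_rot":[0,0,0],"xyz":[-0.033,0,0.007],"fingers":-0.12},{"delta_rot":[0,0,0],"xyz":[-0.036,0,0.0077],"fingers":-0.12}]'
python3 sh.py
python3 -c "
from h import *
viewer.read_camera('wrist')
for k in('pack_edge','pack_mid'):
  for r in cut_out('wrist',k)[:1]:
    m=r['pixels'];ys,xs=np.nonzero(m);print(k,round(r['score'],2),'crop rows max',(ys.max()-130)*3,'x',(xs.min()-140)*3,(xs.max()-140)*3)"
```

```text
t: 9.2
eef_pos: [0.5207, 0.0515, 0.0343]
tool_rot: [0.011, 0.989, -0.101, 0.104]
contact_force: [-0.7, 0.7, -0.1]
gripper_width: 0.56
grasp_force: 0.7
t 9.2 tip(shoe) [-0.1257  0.033   0.0423] F shoe [-0.85  0.51  0.21] w 0.56 q [-0.17  0.39 -0.13  2.2   0.39  0.4  -2.42]
rot [1.000e-02 1.201e+01 0.000e+00]
pack_edge 0.74 crop rows max 369 x 297 1083
pack_mid 0.82 crop rows max 369 x 297 1080
```

```bash
python3 -m crank '[{"delta_rot":[0,0,0],"xyz":[-0.003,0,0.0006],"fingers":-0.12},{"delta_rot":[0,0,0],"xyz":[-0.007,0,0.0015],"fingers":-0.12},{"delta_rot":[0,0,0],"xyz":[-0.011,0,0.0023],"fingers":-0.12},{"delta_rot":[0,0,0],"xyz":[-0.015,0,0.0032],"fingers":-0.12},{"delta_rot":[0,0,0],"xyz":[-0.019,0,0.004],"fingers":-0.12},{"delta_rot":[0,0,0],"xyz":[-0.023,0,0.0049],"fingers":-0.12},{"delta_rot":[0,0,0],"xyz":[-0.027,0,0.0057],"fingers":-0.12},{"delta_rot":[0,0,0],"xyz":[-0.031,0,0.0066],"fingers":-0.12},{"delta_rot":[0,0,0],"xyz":[-0.035,0,0.0074],"fingers":-0.12},{"delta_rot":[0,0,0],"xyz":[-0.038,0,0.008],"fingers":-0.12}]'
python3 sh.py
cat > e.py <<'E'
from h import *
viewer.read_camera('wrist')
for r in cut_out('wrist','pack_mid')[:1]:
    m=r['pixels'];ys,xs=np.nonzero(m);print(round(r['score'],2),'crop rows max',(ys.max()-130)*3,'x',(xs.min()-140)*3)
E
python3 e.py
```

```text
t: 10.35
eef_pos: [0.4859, 0.0587, 0.0186]
tool_rot: [0.011, 0.989, -0.101, 0.104]
contact_force: [-1.2, 0.3, -1.2]
gripper_width: 0.557
grasp_force: 0.6
t 10.35 tip(shoe) [-0.1645  0.033   0.0424] F shoe [-1.59  0.07 -0.57] w 0.557 q [-0.25  0.38 -0.09  2.29  0.44  0.33 -2.51]
rot [1.000e-02 1.201e+01 0.000e+00]
0.56 crop rows max 369 x 297
```

Still following. I'll continue slowly until the pack stays on the stops.

```bash
python3 -m crank '[{"delta_rot":[0,0,0],"xyz":[-0.002,0,0.0004],"fingers":-0.12},{"delta_rot":[0,0,0],"xyz":[-0.004,0,0.0008],"fingers":-0.12},{"delta_rot":[0,0,0],"xyz":[-0.006,0,0.0013],"fingers":-0.12},{"delta_rot":[0,0,0],"xyz":[-0.008,0,0.0017],"fingers":-0.12},{"delta_rot":[0,0,0],"xyz":[-0.010,0,0.0021],"fingers":-0.12},{"delta_rot":[0,0,0],"xyz":[-0.012,0,0.0025],"fingers":-0.12},{"delta_rot":[0,0,0],"xyz":[-0.014,0,0.003],"fingers":-0.12},{"delta_rot":[0,0,0],"xyz":[-0.016,0,0.0034],"fingers":-0.12},{"delta_rot":[0,0,0],"xyz":[-0.016,0,0.0034],"fingers":-0.12}]'
python3 sh.py; python3 e.py
```

```text
t: 11.35
eef_pos: [0.4713, 0.0617, 0.012]
tool_rot: [0.011, 0.989, -0.101, 0.104]
contact_force: [0.4, 0.1, -0.1]
gripper_width: 0.558
grasp_force: 0.0
t 11.35 tip(shoe) [-0.1808  0.033   0.0424] F shoe [ 0.3   0.13 -0.21] w 0.558 q [-0.29  0.38 -0.06  2.32  0.47  0.3  -2.56]
rot [1.000e-02 1.202e+01 1.000e-02]
0.83 crop rows max 306 x 297
```

```bash
python3 -m crank '[{"delta_rot":[0,0,0],"xyz":[-0.006,0,-0.010],"fingers":-0.12},{"delta_rot":[0,0,0],"xyz":[-0.012,0,-0.04],"fingers":-0.12},{"delta_rot":[0,0,0],"xyz":[-0.016,0,-0.08],"fingers":-0.12},{"delta_rot":[0,0,0],"xyz":[-0.016,0,-0.11],"fingers":-0.12},{"delta_rot":[0,0,0],"xyz":[-0.016,0,-0.11],"fingers":-0.12},{"delta_rot":[0,0,0],"xyz":[-0.016,0,-0.11],"fingers":-0.12}]'
python3 sh.py
python3 - <<'E'
from h import *
P=np.load("P.npy")
for n in("wrist","top"):
    c=viewer.read_camera(n)
    for r in cut_out(n,"pack_mid")[:1]:
        ys,xs=np.nonzero(r["pixels"]);hull=cv2.minAreaRect(np.c_[xs,ys].astype(np.float32))
        q=S([proj(c,d2w(P,shoe2dock((x,y,.053)))) for x,y in((-.1555,.038),(-.1555,-.038),(-.0405,-.038),(-.0405,.038))])
        print(n,round(r["score"],2),"mask box",xs.min(),xs.max(),ys.min(),ys.max(),"pred against stops",np.round(q,1).tolist())
E
```

```text
t: 12.05
eef_pos: [0.4341, 0.0694, 0.1174]
tool_rot: [0.01, 0.989, -0.101, 0.105]
contact_force: [-1.4, 0.6, -0.9]
gripper_width: 0.562
grasp_force: 0.0
t 12.05 tip(shoe) [-0.1727  0.033   0.1541] F shoe [-1.73  0.3  -0.17] w 0.562 q [-0.21  0.11 -0.2   2.31  0.27  0.56 -2.4 ]
rot [-0.04 11.88 -0.03]
wrist 0.73 mask box 246 376 0 144 pred against stops [[248.1, 144.7], [353.4, 144.7], [385.7, -52.0], [245.5, -52.0]]
top 0.98 mask box 235 263 171 209 pred against stops [[233.7, 205.7], [257.2, 209.8], [263.1, 174.5], [238.9, 170.4]]
```

The pack's mask matches the predicted pose against the stops (wrist row 144 against 144.7), and the hand is clear, so I'm handing in.

```bash
python3 -c "
from station import job;print(job.hand_in())"
```

```text
the job is handed in; nothing more can be done
None
```

The pack was released, caught after sliding about 20 mm, let down slowly onto both stops, and the hand was withdrawn and the job handed in at about 12 s; no verdict came back, and I viewed 11 pictures, one over the limit of 10.

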